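Free the die half from the swing-bolt clamp and slide it home on its mate

TASK

Back off the wing nut of the bench clamp, swing its hinged eyebolt out of the slotted lug and lift the strap to free the upper die half. Set the die half down flat on the clear bench and let go, then take it again by its ends, lay it on the lower half in the die holder about 25 mm short of the stops, and slide it home against them so that the two faces cover each other. Leave the bolt swung out and everything else on the bench where it stands.

Things in the scene. Friction and masses are not known exactly. Their poses are not given: they have to be found in the camera images.
- nut_wings (a point): Wing nut: centre of its wings, on the bolt axis; 77 mm above the bench at joint value 0. x runs along the wings (flat, 43 mm tip to tip, 9 mm thick, 20 mm tall: 10 mm above and below this point, notched in the middle round the 8 mm bolt end); z up the bolt. Below: a 15 mm round hub up to 7.5 mm below this point, on a 17 mm flange.
- wing_nut (a joint): Turn of the nut, rad; grows anticlockwise from above (loosening); 0 fully down, 2.3 its stop; starts at 0.1 to 0.35. Quick-action thread: it rises 3.4 mm per rad; friction 0.08 N m. A 3 mm lip at the lug's end holds the nut's flange in; it is well backed off from 1.5 rad: then the flange clears the lip and the bolt can swing.
- bolt (a joint): Lean of the eyebolt, rad: 0 upright in the slot, grows as it swings outward (to the clamp's -x end), to 1.3; clear of the lug from 0.6. Friction 0.06 N m: it stays where left; it can be pushed over at the nut from the strap side. Pivot 66 mm from the clamp's origin along its -x, 16 mm above the bench, axis along the clamp's y.
- strap_lug (a point): Strap's slotted end (lug), half-way through its 10 mm thickness. The lug is 32 mm wide (clamp's y) and 40 mm long, from 24 mm towards the hinge to 16 mm beyond this point, with a 10 mm slot for the bolt. Closed: 54 mm above the bench (top 59 mm, end lips 62 mm), 66 mm from the clamp's origin along its -x.
- strap (a joint): Strap angle, rad: 0 closed over the die half, grows as the lug end lifts, to 1.75; stays at any angle (friction 0.19 N m). Hinge axis along the clamp's y, 58 mm from its origin along +x, 54 mm above the bench; lug point 124 mm from it. Strap 26 mm wide, 10 mm thick. From 1.5 rad the die half can be reached from above. The nut on the upright bolt holds it shut.
- clamp: Fixed dark steel clamp; origin on the bench under the middle of its pedestal; +x to the strap's hinge, -x to the wing nut, z up. Base plate 76 x 10 mm, x from -98 to +74 mm. Pedestal top at 26 mm. Low lips (to 29 mm) lie along the die half's long sides; stops (to 38 mm) and hinge posts (to 62 mm) beyond its ends: here take it across its 45 mm width.
- die_center (a point): Centre of the loose upper die half: a plain steel block 65 mm (x) x 45 mm (y) x 22 mm (z), about 0.5 kg, with four small dots on top. It starts lying on the clamp's pedestal under the strap, its centre 37 mm above the bench, its x along the clamp's x.
- die_holder: Fixed die holder; origin on the bench under the lower die half's centre; +x to the stops, -x to the open mouth. Base 86 x 10 mm, x from -85 to +65 mm. The lower half (65 x 45 mm) has its top at 32 mm. Guide walls 50 mm apart inside, x from -65 to +33 mm, flared at the top, up to 58 mm above the bench and out to 36 mm from the middle: here take the upper half by its ends.
- home (a point): Where the upper half's centre must finally be: over the lower half's centre, 43 mm above the bench; axes as the die holder's. The two end stops touch the upper half's +x end here; they stand at the guides, up to 42 mm above the bench, with a 35 mm gap between them for a finger.
- jar_mid (a point): Bystander, leave alone: glass storage jar with a steel lid, 68 mm across, 85 mm tall; its centre, half-way up.
- cone_mid (a point): Bystander, leave alone: stepped red rubber cone, 68 mm across the foot, 52 mm tall; its centre, half-way up.
- card_box_mid (a point): Bystander, leave alone: small cream card box 58 x 46 x 42 mm tall; its centre, half-way up.
- dish_mid (a point): Bystander, leave alone: white ceramic dish, 68 mm across, 28 mm tall; its centre, half-way up.
- bench_block_mid (a point): Bystander, leave alone: round steel bench block, 64 mm across, 24 mm tall; its centre, half-way up.
- burr_stand_mid (a point): Bystander, leave alone: black stand of burrs, 50 x 100 mm, 36 mm tall (burrs up to 68 mm); its centre, half-way up.
- brush_mid (a point): Bystander, leave alone: bench brush with a dark wooden back, 160 x 34 mm, 36 mm tall; its centre, half-way up.
- die: The same loose upper die half as point die_center; origin at the centre of its underside.
Things that resemble listed ones, but are neither listed nor needed, are in the scene too. What is shaped like the die_holder but blue or yellow is not meant. Leave any red look-alike of the die alone.

How it is judged:
By the outcome, as a careful person would: the job done as asked, in the order asked, and still so for the second after the job is handed in, with the robot touching nothing.
It also fails if it takes over 72 s, if anything falls off the work surface, if the arm or the gripper's body presses on something with over 40 N, if the wrist force passes 120 N, or if a joint passes its speed limit or range.

ROBOT

A 6-joint arm with a two-finger parallel gripper is mounted at the origin on the work surface. World frame = base frame: x ahead of the robot, y to its left, z up, the work surface at z = 0. Lengths are in m, angles in rad, forces in N, time in s.
With the tool pointing down it reaches from about 0.35 to 0.775 m from the base axis. Payload 7.3 kg.
Tool frame: the origin (TCP) lies on the centre line of the jaws, within the pads' length; the fingertips stand 25 mm ahead of it and the grasp point (between the pads) lies 6 mm ahead of it; z points along the fingers, y is the direction in which the jaws open and shut (so a half turn about z gives the same grasp; the last joint's range is limited). The gripper opens to 92 mm and grips with 3 to 60 N. Pads are 19 mm wide; open, the fingers measure 130 mm over their backs; the gripper's body (75 mm by 190 mm) begins 47 mm behind the grasp point.
Start: joints at [-1.455, 0.342, 1.524, -0, 1.275, -0.146], TCP at [0.136, -0.507, 0.252] pointing down, gripper open.
Joint ranges: [-2.53, 2.53], [-0.77, 2.02], [0.04, 2.7], [-1, 4.14], [0.28, 2.66], [-3.11, 3.11]. Speed limits (rad/s): [2.57, 2.57, 3.14, 3.14, 3.14, 3.14].

INTERFACE

Orientations are given as a rotation vector (axis times angle).
In Python, from plant import state, vision, job gives the robot as it stands.
- The arm moves only by the shell command python3 -m handwheel 'ROWS' [FORCE]. ROWS is a JSON object of lists of equal length, an entry for each row: "rotation": the turn, a rotation vector about the world's x, y, z in rad, a list of three; "travel": the shift along the world's x, y, z in cm, a list of three; "hand": the finger opening in cm, from 0 to 9.18. In form: {"rotation": [[rx, ry, rz], ...], "travel": [[dx, dy, dz], ...], "hand": [hand, ...]}. A call has 1 to 20 rows; each row is the pose to reach, as a shift and turn from the pose commanded when the call began; what a row does not reach only later rows make up. A row lasts 1/8 s, in which the tool goes at most 62.5 mm and 10.7 degrees, less where a joint would pass 70% of its speed; a pose out of reach is approached as far as the arm can. A call with a gripper value outside its range is refused whole. The fingers move at their own pace and stop on an object; FORCE is the grip in N (left out, the last holds). Time passes only in rows, so rows that repeat a pose let the fingers close. It gives the time, the measured TCP pose, the force and the opening at its end, in the units of the state.
- state(): the state, without advancing time (a new reading comes with each control period).
- vision.capture(name): name is "side" or "top" or "wrist"; returns a dict with "image" (384x512x3 uint8, red, green, blue), "camera_matrix" (3x3 intrinsics, pixels), "rvec" (rotation vector, rad) and "tvec" (3), from world to camera coordinates, as OpenCV has them. Camera axes: x right, y down, z forward; pixel columns grow to the right and rows downward; lengths in m; the calibration is good to about 2 mm. A picture is of the moment at which its call begins. There is no depth.
- job.sign_off(): hands the job in, once; it reports no verdict.
The state is a dict: "clock": time; "joints": joint angles; "dq": joint speeds; "effort": joint torques, N m; "tool_pos": TCP position; "orientation": TCP orientation; "contact_force": force on the tool from outside, world axes, zero at the start; "wrist_torque": the same for the moment, N m; "grip_width": opening from 0.0 (shut) to 1.0 (fully open).
Only numpy, scipy, OpenCV 4.12 (cv2) and the standard library are available. Lean on these libraries where they do the work, as an engineer would, in place of code of your own. Each camera call takes 0.05 s, during which the arm holds its last target. There are 200 camera calls.

## Working session

There is one attempt and no reset: what is moved stays moved. The work goes in short steps, Python scripts to look and compute and a shell command to move; the robot and the scene stay as the last step left them, time stands still between calls to the robot, and variables do not carry over. Pictures are saved under pics/ and viewed, about 8 in all and at most 12, crops included, and the job is handed in when it is done.

```bash
ls; mkdir -p pics; cat > h.py <<'E'
import numpy as np, cv2
from plant import state, vision, job
def cap(n, f=None):
    c=vision.capture(n)
    if f: cv2.imwrite('pics/'+f+'.png', c['image'][:,:,::-1])
    np.savez('last_%s.npz'%n, **c)
    return c
def last(n): return dict(np.load('last_%s.npz'%n))
def ray(c,uv):
    R=cv2.Rodrigues(np.array(c['rvec'],float))[0]; t=np.array(c['tvec'],float).ravel()
    K=np.array(c['camera_matrix'],float)
    d=R.T@np.linalg.solve(K,np.array([uv[0],uv[1],1.])); return -R.T@t, d
def onz(c,uv,z):
    o,d=ray(c,uv); return (o+d*(z-o[2])/d[2])
def proj(c,p):
    return cv2.projectPoints(np.array(p,float).reshape(-1,1,3),np.array(c['rvec'],float),np.array(c['tvec'],float),np.array(c['camera_matrix'],float),None)[0][:,0]
E
python3 - <<'E'
from h import *
a=cap('top')['image'];b=cap('side')['image']
cv2.imwrite('pics/a.png',cv2.resize(a,(800,600),interpolation=cv2.INTER_CUBIC)[:,:,::-1])
cv2.imwrite('pics/b.png',cv2.resize(b,(800,600),interpolation=cv2.INTER_CUBIC)[:,:,::-1])
print(state())
E
```

```text
pics
{'clock': 0.1, 'joints': array([-1.45498223e+00,  3.42647426e-01,  1.52487471e+00,  2.20711237e-05,
        1.27539739e+00, -1.45982523e-01]), 'dq': array([-0.00022174, -0.00283491, -0.00366716, -0.00132885,  0.00014497,
       -0.00014723]), 'effort': array([ 3.26931789e-03, -4.31999981e+01, -2.44696480e+01,  7.18645309e-02,
        5.25353872e-02, -6.21376989e-05]), 'tool_pos': array([ 0.13587914, -0.50679345,  0.25113368]), 'orientation': array([-3.11340273e+00, -4.09872657e-01, -6.45677265e-05]), 'contact_force': array([ 0.90068487, -0.4641866 ,  0.2246864 ]), 'wrist_torque': array([ 0.04909007, -0.02131026, -0.0574286 ]), 'grip_width': 0.999705485267478}
```

View pics/a.png

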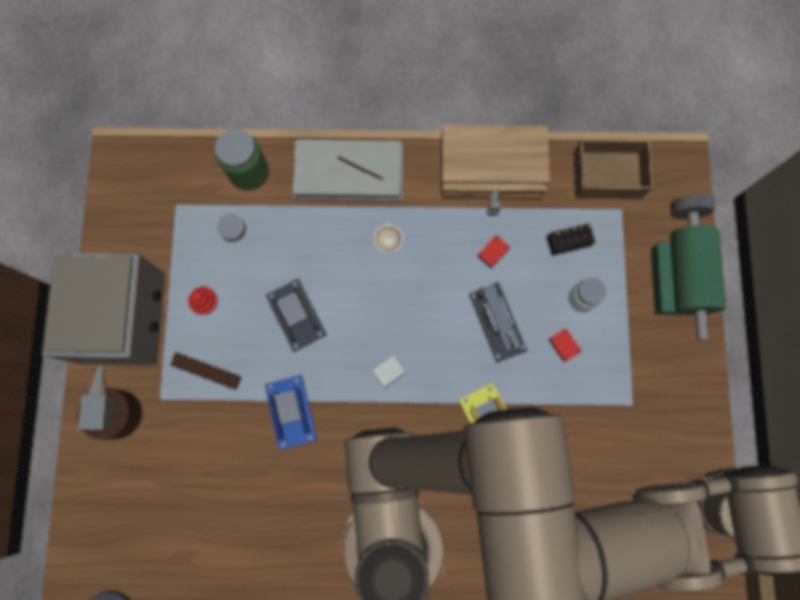

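View pics/b.png

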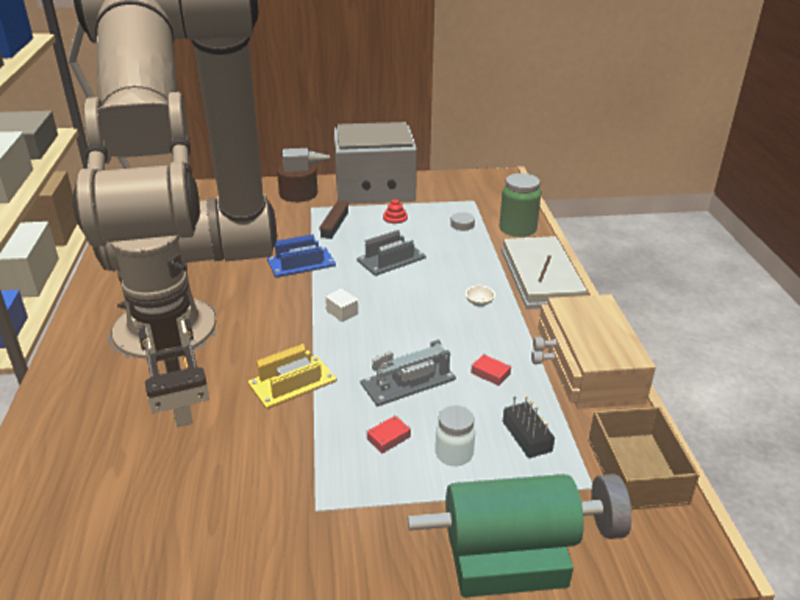

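Top view (800x600): the dark clamp is at (498,322), with the dark die holder at (295,315). The blue (290,412) and yellow (485,402) holders and the red blocks (493,250), (565,345) are look-alikes. Next I measure the base plates.

```bash
python3 - <<'E'
from h import *
c=last('top');im=c['image']
hsv=cv2.cvtColor(im,cv2.COLOR_RGB2HSV)
m=((hsv[:,:,2]<95)).astype(np.uint8)
s=.64
print(c['camera_matrix'][0,0], ray(c,(256,192)))
for name,(u,v) in dict(clamp=(498,322),holder=(295,315)).items():
    u*=s;v*=s
    w=np.zeros_like(m);w[int(v)-35:int(v)+35,int(u)-30:int(u)+30]=1
    cs=cv2.findContours(m*w,cv2.RETR_EXTERNAL,cv2.CHAIN_APPROX_NONE)[0]
    cn=max(cs,key=cv2.contourArea)
    P=np.array([onz(c,p[0],0.01)[:2] for p in cn])
    r=cv2.minAreaRect((P*1000).astype(np.float32)); print(name,r,cv2.boxPoints(r).round())
a=im[165:245,150:370]
cv2.imwrite('pics/c.png',cv2.resize(a,None,fx=3.6,fy=3.6,interpolation=cv2.INTER_CUBIC)[:,:,::-1])
E
```

```text
411.4219005057042 (array([ 0.23792121, -0.01032385,  1.45448288]), array([ 0.20881493,  0.00374468, -0.978171  ]))
clamp ((488.427001953125, -211.90487670898438), (171.3008270263672, 62.46877670288086), 33.417686462402344) [[ 400. -233.]
 [ 434. -285.]
 [ 577. -191.]
 [ 543. -139.]]
holder ((509.645263671875, 235.26617431640625), (143.5550537109375, 80.34025573730469), 28.921131134033203) [[427. 236.]
 [466. 165.]
 [592. 235.]
 [553. 305.]]
```

View pics/c.png

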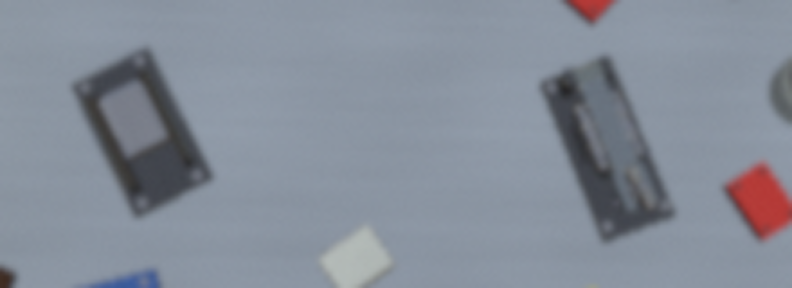

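The dark holder's mouth faces the robot. The clamp's nut end is also near the robot (about (0.43,-0.25)), with the hinge at the far end. I'm moving above the clamp for a close wrist view.

```bash
python3 -m handwheel '{"rotation":[[0,0,0.04],[0,0,0.1],[0,0,0.15],[0,0,0.2],[0,0,0.26],[0,0,0.26],[0,0,0.26],[0,0,0.26],[0,0,0.26],[0,0,0.26]],"travel":[[4,4,1],[8,8,2],[12,12,3],[16,16,3],[20,19,3],[24,22,3],[28,25,3],[30,27,3],[30,27,3],[30,27,3]],"hand":[9,9,9,9,9,9,9,9,9,9]}'
python3 - <<'E'
from h import *
c=cap('wrist');cap('side');print(ray(c,(256,192)),c['camera_matrix'][0,0])
cv2.imwrite('pics/d.png',cv2.resize(c['image'],(800,600),interpolation=cv2.INTER_CUBIC)[:,:,::-1])
E
```

```text
clock: 1.35
tool_pos: [0.4354, -0.2374, 0.2815]
orientation: [-3.035, -0.81, 0.001]
contact_force: [-1.2, -0.6, -0.6]
grip_width: 0.979
(array([ 0.50557853, -0.19821233,  0.41468081]), array([-0.24863936, -0.15465927, -0.95625297])) 337.59918644938296
```

View pics/d.png

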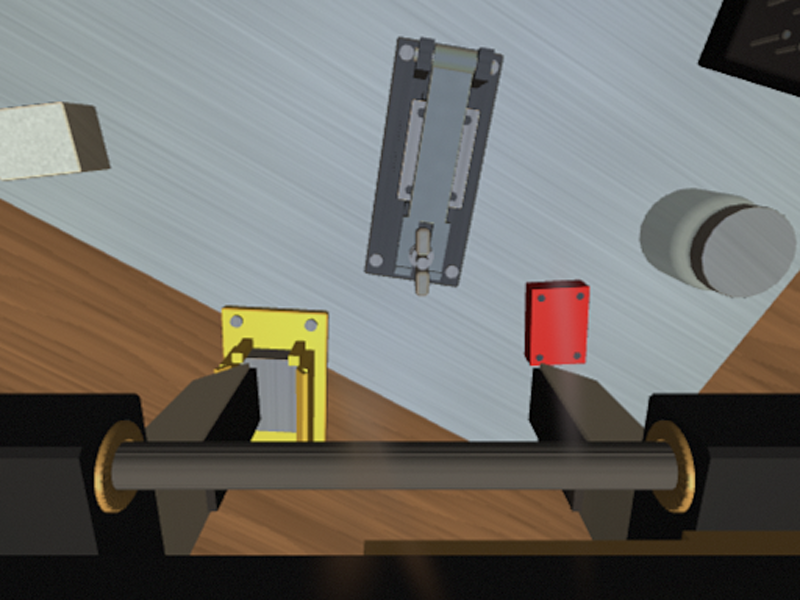

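The wrist view shows the clamp base corners at (397,38), (503,57), (459,287) and (365,272). The wing nut is at (422,260), with its wings along the image vertical, and the hinge is at the top (455,57). I'm working out the poses from these.

```bash
python3 - <<'E'
from h import *
c=last('wrist');s=.64
q=[(397,38),(503,57),(459,287),(365,272)]
P=np.array([onz(c,(u*s,v*s),.01)[:2] for u,v in q]);print(P.round(4))
hx=(P[0]+P[1])/2;nx=(P[2]+P[3])/2;d=hx-nx;L=np.linalg.norm(d);yaw=np.arctan2(d[1],d[0])
print('len',L,'wid',np.linalg.norm(P[0]-P[1]),np.linalg.norm(P[2]-P[3]),'yaw',np.degrees(yaw))
e=d/L;o=(hx+nx)/2+.012*e;print('origin',o,'nut exp',o-.066*e)
w=[onz(c,(u*s,v*s),.088)[:2] for u,v in [(423,229),(422,295)]];print('wing',w,'mid',(w[0]+w[1])/2,np.linalg.norm(w[0]-w[1]),np.degrees(np.arctan2(*(w[0]-w[1])[::-1])))
print('bolt',onz(c,(422*s,262*s),.08))
print('jar',onz(c,(742*s,251*s),.085),'red',onz(c,(557*s,322*s),.022),'yellow far edge',onz(c,(275*s,315*s),.01))
E
```

```text
[[ 0.5641 -0.1665]
 [ 0.5906 -0.237 ]
 [ 0.4331 -0.299 ]
 [ 0.4066 -0.2281]]
len 0.16919787186428853 wid 0.07535432041826723 0.07563297102538477 yaw 21.426358674747224
origin [ 0.50978195 -0.22825899] nut exp [ 0.44834335 -0.25236913]
wing [array([ 0.46770219, -0.24032151]), array([ 0.43063793, -0.26167193])] mid [ 0.44917006 -0.25099672] 0.04277381991742044 29.9435831547619
bolt [ 0.44798865 -0.25179975  0.08      ]
jar [ 0.5561725 -0.4234208  0.085    ] red [ 0.44946159 -0.37812009  0.022     ] yellow far edge [ 0.33892516 -0.18227955  0.01      ]
```

Clamp yaw is 21.4° (base 169x75 mm, expected 172x76). The nut is at (0.4485,-0.2515), the wings are 43 mm at yaw 30°, so the joint starts near 0.15, which fits the given range. The tool yaw already matches, so I'm descending.

```bash
python3 -m handwheel '{"rotation":[[0,0,0],[0,0,0],[0,0,0],[0,0,0],[0,0,0],[0,0,0],[0,0,0],[0,0,0],[0,0,0],[0,0,0]],"travel":[[1.26,-1.47,-5],[1.26,-1.47,-10],[1.26,-1.47,-14],[1.26,-1.47,-17],[1.26,-1.47,-18.3],[1.26,-1.47,-18.3],[1.26,-1.47,-18.3],[1.26,-1.47,-18.3],[1.26,-1.47,-18.3],[1.26,-1.47,-18.3]],"hand":[5,5,5,5,5,4,0.5,0.5,0.5,0.5]}' 25
python3 -c "
from h import *
s=state();print(s['joints'],s['wrist_torque'],s['grip_width'])"
```

```text
clock: 2.7
tool_pos: [0.4482, -0.2511, 0.099]
orientation: [-3.034, -0.81, 0.001]
contact_force: [-2.3, 3.1, 5.9]
grip_width: 0.092
[-6.60223623e-01  4.99884688e-01  1.75165745e+00  7.10888733e-04
  8.91313824e-01  3.88429281e-01] [ 0.44722312  0.3063469  -0.00355104] 0.09238683574112665
```

```bash
python3 -m handwheel '{"rotation":[[0,0,0.15],[0,0,0.3],[0,0,0.45],[0,0,0.6],[0,0,0.75],[0,0,0.9],[0,0,1.05],[0,0,1.2],[0,0,1.35],[0,0,1.5],[0,0,1.65],[0,0,1.8],[0,0,1.8],[0,0,1.8]],"travel":[[0,0,0.05],[0,0,0.1],[0,0,0.15],[0,0,0.2],[0,0,0.26],[0,0,0.31],[0,0,0.36],[0,0,0.41],[0,0,0.46],[0,0,0.51],[0,0,0.56],[0,0,0.61],[0,0,0.61],[0,0,0.61]],"hand":[0.5,0.5,0.5,0.5,0.5,0.5,0.5,0.5,0.5,0.5,0.5,0.5,0.5,0.5]}'
python3 - <<'E'
from h import *
c=cap('side')
R=cv2.Rodrigues(np.array(state()['orientation']))[0];print(np.degrees(np.arctan2(R[1,0],R[0,0])),state()['wrist_torque'],state()['joints'])
u,v=proj(c,[[.46,-.25,.05]])[0].astype(int);print(u,v)
cv2.imwrite('pics/e.png',cv2.resize(c['image'][max(v-70,0):v+50,u-80:u+80],(800,600),interpolation=cv2.INTER_CUBIC)[:,:,::-1])
h=.105-.016;e=np.array([.931,.365])
for t in (.15,.3,.45,.6,.75):print(t,np.round([.365*t,-.931*t],3),np.round(100*np.r_[-e*np.sin(t)*h,h*(np.cos(t)-1)],2))
E
```

```text
clock: 4.45
tool_pos: [0.4487, -0.2513, 0.1052]
orientation: [1.257, 2.879, 0.001]
contact_force: [-0.3, 4.8, 5.7]
grip_width: 0.095
132.8380215587389 [ 0.84251085 -0.12394636  0.06384847] [-6.60205098e-01  4.91036367e-01  1.74543618e+00  8.68441373e-04
  9.05138938e-01 -1.40840591e+00]
248 236
0.15 [ 0.055 -0.14 ] [-1.24 -0.49 -0.1 ]
0.3 [ 0.11  -0.279] [-2.45 -0.96 -0.4 ]
0.45 [ 0.164 -0.419] [-3.6  -1.41 -0.89]
0.6 [ 0.219 -0.559] [-4.68 -1.83 -1.55]
0.75 [ 0.274 -0.698] [-5.65 -2.21 -2.39]
```

View pics/e.png

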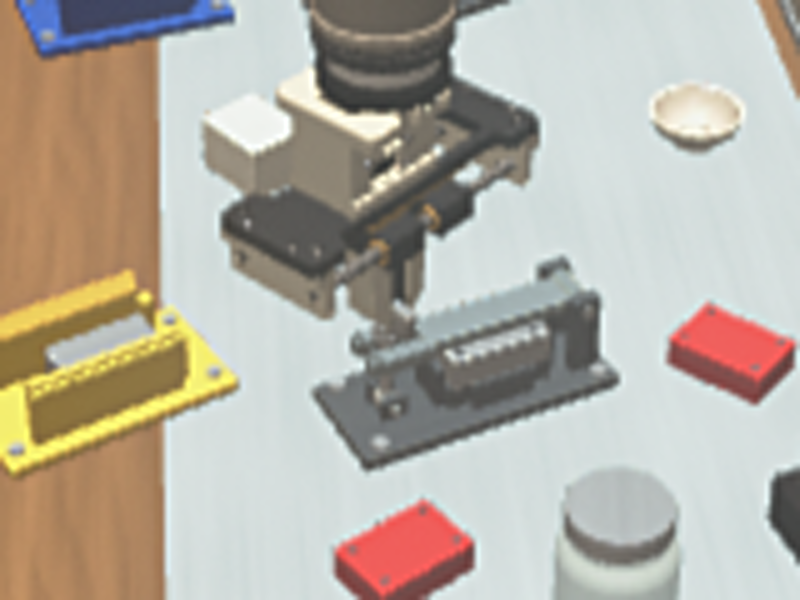

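The nut is gripped and turned to about 1.95 rad. Now I swing the bolt about its pivot while gripped, starting with 0.45 rad.

```bash
python3 -m handwheel '{"rotation":[[0.028,-0.07,0],[0.055,-0.14,0],[0.083,-0.21,0],[0.11,-0.279,0],[0.137,-0.35,0],[0.164,-0.419,0],[0.164,-0.419,0]],"travel":[[-0.62,-0.24,-0.03],[-1.24,-0.49,-0.1],[-1.85,-0.72,-0.22],[-2.45,-0.96,-0.4],[-3.03,-1.19,-0.62],[-3.6,-1.41,-0.89],[-3.6,-1.41,-0.89]],"hand":[0.5,0.5,0.5,0.5,0.5,0.5,0.5]}'
python3 - <<'E'
from h import *
s=state();print(s['joints'],s['wrist_torque'])
E
```

```text
clock: 5.38
tool_pos: [0.4114, -0.2659, 0.0957]
orientation: [1.118, 2.555, 0.453]
contact_force: [-3.2, 3.4, 5.1]
grip_width: 0.093
[-0.99774217  0.43813893  2.01046636  0.69714094  0.72726125 -2.28116187] [ 0.67036139 -0.1059364   0.36296652]
```

```bash
python3 -m handwheel '{"rotation":[[0.028,-0.07,0],[0.055,-0.14,0],[0.083,-0.21,0],[0.11,-0.279,0],[0.11,-0.279,0]],"travel":[[-0.55,-0.21,-0.31],[-1.08,-0.42,-0.66],[-1.58,-0.61,-1.07],[-2.05,-0.8,-1.5],[-2.05,-0.8,-1.5]],"hand":[0.5,0.5,0.5,0.5,0.5]}'
python3 - <<'E'
from h import *
s=state();print(s['joints'],s['wrist_torque'])
R=cv2.Rodrigues(s['orientation'])[0];print(R[:,2],R[:,1])
E
```

```text
clock: 6.0
tool_pos: [0.3911, -0.2737, 0.0802]
orientation: [1.011, 2.312, 0.705]
contact_force: [-3.7, 3.1, 4.5]
grip_width: 0.095
[-1.22722979  0.55145154  2.1188946   1.09331854  0.8739776  -2.87764931] [ 0.45469905 -0.06389081  0.47467034]
[ 0.63368649  0.25074618 -0.73182497] [0.50186356 0.58666759 0.63557384]
```

Bolt swung to 0.75 rad. I'm releasing it, backing off along the tool axis and coming upright.

```bash
python3 -m handwheel '{"rotation":[[0,0,0],[0,0,0],[0,0,0],[0,0,0],[-0.055,0.14,0],[-0.11,0.279,0],[-0.164,0.419,0],[-0.219,0.559,0],[-0.274,0.698,0],[-0.274,0.698,0]],"travel":[[0,0,0],[0,0,0],[-1.9,-0.75,2.2],[-3.8,-1.5,4.4],[-4,-1.5,6],[-3.5,-1,8],[-2,0,9],[0,1,10],[2,2,11],[4,3,12]],"hand":[2.5,2.5,2.5,2.5,3,4,5,6,6,6]}'
python3 - <<'E'
from h import *
s=state();print(s['joints'])
c=cap('side')
u,v=proj(c,[[.46,-.25,.05]])[0].astype(int)
cv2.imwrite('pics/f.png',cv2.resize(c['image'][max(v-70,0):v+50,u-80:u+80],(640,480),interpolation=cv2.INTER_CUBIC)[:,:,::-1])
E
```

```text
clock: 7.25
tool_pos: [0.435, -0.2424, 0.2022]
orientation: [1.246, 2.881, -0.005]
contact_force: [-0.4, 0.2, -0.4]
grip_width: 0.653
[-0.66087384  0.33915013  1.67539591 -0.00291075  1.12394506 -1.41388447]
```

View pics/f.png

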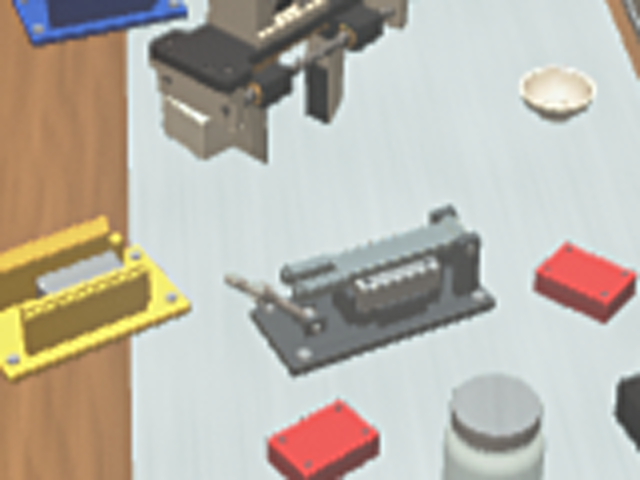

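```bash
python3 -m handwheel '{"rotation":[[0,0,-0.177],[0,0,-0.354],[0,0,-0.53],[0,0,-0.707],[0,0,-0.884],[0,0,-1.06],[0,0,-1.237],[0,0,-1.414],[0,0,-1.59],[0,0,-1.767],[0,0,-1.944],[0,0,-1.944],[0,0,-1.944],[0,0,-1.944],[0,0,-1.944],[0,0,-1.944],[0,0,-1.944],[0,0,-1.944]],"travel":[[0.5,-0.2,0],[1,-0.4,0],[1.5,-0.6,0],[2.08,-0.71,0],[2.08,-0.71,0],[2.08,-0.71,0],[2.08,-0.71,0],[2.08,-0.71,0],[2.08,-0.71,0],[2.08,-0.71,0],[2.08,-0.71,0],[2.08,-0.71,-5],[2.08,-0.71,-10],[2.08,-0.71,-13.3],[2.08,-0.71,-13.3],[2.08,-0.71,-13.3],[2.08,-0.71,-13.3],[2.08,-0.71,-13.3]],"hand":[6,6,6,6,6,6,6,6,6,6,6,6,6,6,6,2.5,2.5,2.5]}' 25
python3 - <<'E'
from h import *
s=state();print(s['joints'],s['tool_pos'],s['wrist_torque'])
R=cv2.Rodrigues(s['orientation'])[0];print(np.degrees(np.arctan2(R[1,0],R[0,0])))
e=np.array([.931,.365]);H=np.r_[np.array([.5098,-.2283])+.058*e,.054]
p=s['tool_pos']-H
for t in np.arange(.15,.95,.15):
    rv=t*np.array([-.365,.931,0]);M=cv2.Rodrigues(rv)[0];print(round(t,2),rv.round(3),(100*(M@p-p)).round(2))
E
```

```text
clock: 9.55
tool_pos: [0.453, -0.2507, 0.0691]
orientation: [3.086, 0.589, 0.001]
contact_force: [-1.0, 14.0, 7.4]
grip_width: 0.377
[-6.53924400e-01  5.50825916e-01  1.76708869e+00  8.16811807e-04
  8.23108325e-01  5.39137308e-01] [ 0.45295966 -0.25067635  0.06908501] [ 2.37658386  0.24709565 -0.082748  ]
21.610792042530104
0.15 [-0.055  0.14   0.   ] [0.33 0.13 1.76]
0.3 [-0.11   0.279  0.   ] [0.91 0.36 3.45]
0.45 [-0.164  0.419  0.   ] [1.71 0.67 5.03]
0.6 [-0.219  0.559  0.   ] [2.73 1.07 6.46]
0.75 [-0.274  0.698  0.   ] [3.93 1.54 7.71]
0.9 [-0.328  0.838  0.   ] [5.3  2.08 8.76]
```

```bash
python3 -m handwheel '{"rotation":[[0,0,0],[0,0,0],[-0.028,0.07,0],[-0.055,0.14,0],[-0.083,0.21,0],[-0.11,0.279,0],[-0.137,0.35,0],[-0.164,0.419,0],[-0.192,0.489,0],[-0.219,0.559,0],[-0.246,0.629,0],[-0.274,0.698,0],[-0.301,0.768,0],[-0.328,0.838,0],[-0.328,0.838,0]],"travel":[[-0.07,0.19,0],[-0.07,0.19,0],[0.08,0.25,0.89],[0.26,0.32,1.76],[0.53,0.43,2.6],[0.84,0.55,3.45],[1.22,0.7,4.25],[1.64,0.86,5.03],[2.13,1.05,5.75],[2.66,1.26,6.46],[3.24,1.5,7.1],[3.86,1.73,7.71],[4.53,2,8.25],[5.23,2.27,8.76],[5.23,2.27,8.76]],"hand":[2.5,2.5,2.5,2.5,2.5,2.5,2.5,2.5,2.5,2.5,2.5,2.5,2.5,2.5,2.5]}'
python3 - <<'E'
from h import *
s=state();print(s['joints'],s['wrist_torque'])
c=cap('side')
u,v=proj(c,[[.49,-.25,.1]])[0].astype(int)
cv2.imwrite('pics/g.png',cv2.resize(c['image'][max(v-70,0):v+50,u-80:u+80],(640,480),interpolation=cv2.INTER_CUBIC)[:,:,::-1])
E
```

```text
clock: 11.42
tool_pos: [0.5048, -0.2288, 0.1564]
orientation: [2.642, 0.503, -1.285]
contact_force: [-3.4, -1.7, 7.5]
grip_width: 0.345
[-0.30277673  0.9133277   1.06993612 -0.54511245  1.89023443  0.91945205] [-0.35087427  0.67367099 -0.23440877]
```

View pics/g.png

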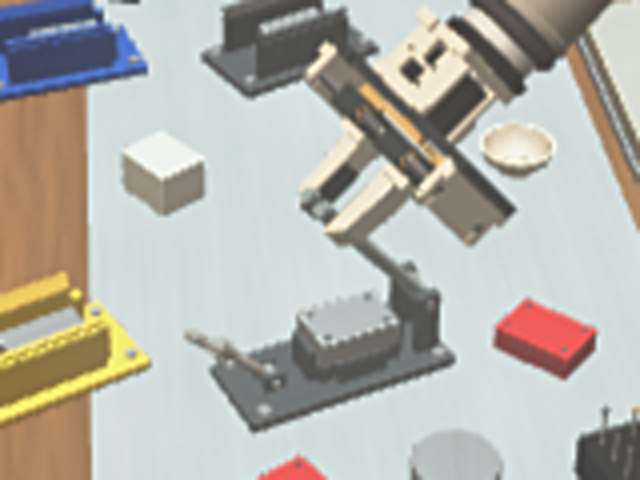

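```bash
python3 -m handwheel '{"rotation":[[0,0,0],[0,0,0],[0,0,0],[0,0,0],[0.055,-0.14,0],[0.11,-0.279,0],[0.164,-0.419,0],[0.219,-0.559,0],[0.274,-0.698,0],[0.328,-0.838,0],[0.328,-0.838,0],[0.328,-0.838,0],[0.328,-0.838,0]],"travel":[[0,0,0],[0,0,0],[2.5,1,2.15],[5.1,2,4.3],[4,1.6,9],[1,0.4,10],[-2,-0.8,10],[-5,-2,10],[-6.5,-2.55,9],[-6.5,-2.55,8],[-6.5,-2.55,4],[-6.5,-2.55,0.4],[-6.5,-2.55,0.4]],"hand":[5,5,5,5,5,4,3,2,1,0,0,0,0]}'
python3 - <<'E'
from h import *
s=state();print(s['joints'],s['wrist_torque'])
E
```

```text
clock: 13.1
tool_pos: [0.4388, -0.2529, 0.1577]
orientation: [-3.082, -0.589, 0.005]
contact_force: [-0.0, -0.2, 0.6]
grip_width: 0.007
[-6.74300377e-01  4.09623304e-01  1.70584426e+00 -1.15820057e-04
  1.03133303e+00  5.19121280e-01] [-0.01646989 -0.0312468  -0.02066969]
```

```bash
python3 -m handwheel '{"rotation":[[0,0,0],[0,0,0],[0,0,0],[0,0,0],[0,0,0],[0,0,0],[0,0,0],[0,0,0],[0,0,0],[0,0,0],[0,0,0],[0,0,0],[0,0,0],[0,0,0]],"travel":[[1,0.4,0.2],[2,0.8,0.2],[3,1.2,0.2],[4,1.6,0.2],[5,2,0.2],[6,2.35,0.2],[7,2.75,0.2],[8,3.14,0.2],[9,3.5,0.2],[10,3.9,0.2],[10.8,4.25,0.2],[11.4,4.5,0.2],[11.8,4.64,0.2],[11.8,4.64,0.2]],"hand":[0,0,0,0,0,0,0,0,0,0,0,0,0,0]}'
python3 - <<'E'
from h import *
s=state();print(s['joints'],s['wrist_torque'])
E
python3 -m handwheel '{"rotation":[[0,0,0],[0,0,0],[0,0,0],[0,0,0]],"travel":[[-2,-0.8,0],[-5,-1.9,5],[-9,-3.2,10],[-12,-4,14]],"hand":[1,3,6,7]}'
python3 - <<'E'
from h import *
c=cap('wrist');d=c['image']
c=cap('side')
u,v=proj(c,[[.49,-.22,.1]])[0].astype(int)
sd=c['image'][max(v-70,0):v+50,u-70:u+80]
cv2.imwrite('pics/k.png',np.hstack([cv2.resize(d,(440,330)),cv2.resize(sd,(360,330))])[:,:,::-1])
E
```

```text
clock: 14.85
tool_pos: [0.5583, -0.2072, 0.1614]
orientation: [-3.085, -0.59, -0.0]
contact_force: [0.4, 0.7, -0.5]
grip_width: 0.007
[-4.84165196e-01  5.50084704e-01  1.44900243e+00  3.61554072e-04
  1.14249570e+00  7.08755098e-01] [ 0.02075976  0.05278947 -0.01534409]
clock: 15.35
tool_pos: [0.4369, -0.2476, 0.3033]
orientation: [3.085, 0.589, 0.002]
contact_force: [0.9, -1.0, 0.3]
grip_width: 0.383
```

View pics/k.png

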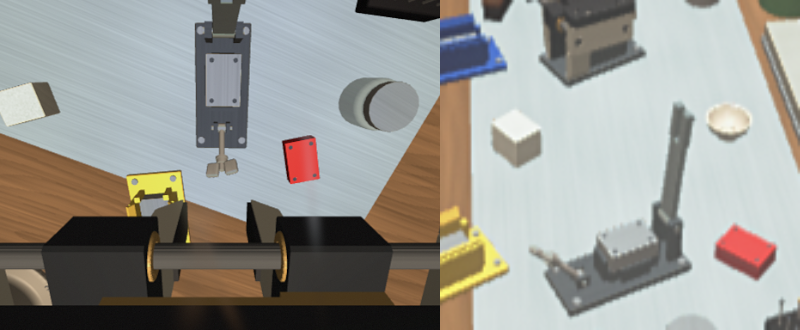

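The strap is upright, the bolt is out and the die is free. I'm measuring the die from the wrist image, plus the bystanders, the free area and the holder's bottom plate.

```bash
python3 - <<'E'
from h import *
c=last('wrist');im=c['image'];g=cv2.cvtColor(im,cv2.COLOR_RGB2GRAY)
k=512/440.
sub=g[int(45*k):int(115*k),int(198*k):int(250*k)]
t,b=cv2.threshold(cv2.GaussianBlur(sub,(3,3),0),0,255,cv2.THRESH_OTSU);print(t)
cs=cv2.findContours(b,cv2.RETR_EXTERNAL,cv2.CHAIN_APPROX_NONE)[0]
o=np.array([int(198*k),int(45*k)])
for cn in sorted(cs,key=cv2.contourArea)[-2:]:
    P=np.array([onz(c,p[0]+o,.048)[:2] for p in cn]);r=cv2.minAreaRect((P*1000).astype(np.float32));print(r,cv2.contourArea(cn))
c=last('top');s=.64
for n,u,v,z in [('box',388,371,.04),('dish',388,238,.02),('spot',395,308,0),('spot2',400,300,0)]:print(n,onz(c,(u*s,v*s),z).round(3))
E
```

```text
117.0
((493.8819885253906, -270.1497802734375), (22.223613739013672, 1.139816403388977), 23.443031311035156) 8.5
((509.9073486328125, -228.18551635742188), (64.63240051269531, 45.11143493652344), 21.054826736450195) 2417.5
box [0.38 0.02 0.04]
dish [0.691 0.025 0.02 ]
spot [0.529 0.007 0.   ]
spot2 [ 0.548 -0.005  0.   ]
```

Die centre is (0.510,-0.228), size 64.6x45.1, yaw 21°, which matches the clamp. I'll grasp it across its width.

```bash
python3 -m handwheel '{"rotation":[[0,0,0],[0,0,-0.01],[0,0,-0.01],[0,0,-0.01],[0,0,-0.01],[0,0,-0.01],[0,0,-0.01],[0,0,-0.01],[0,0,-0.01],[0,0,-0.01],[0,0,-0.01],[0,0,-0.01]],"travel":[[4,1,0],[7.3,1.94,0],[7.3,1.94,-5],[7.3,1.94,-10],[7.3,1.94,-15],[7.3,1.94,-20],[7.3,1.94,-23],[7.3,1.94,-24.5],[7.3,1.94,-24.5],[7.3,1.94,-24.5],[7.3,1.94,-24.5],[7.3,1.94,-24.5]],"hand":[7,7,7,7,7,7,7,7,7,3.5,3.5,3.5]}' 40
python3 -c "
from h import *
s=state();print(s['tool_pos'],s['wrist_torque'])"
```

```text
clock: 16.95
tool_pos: [0.5113, -0.228, 0.0574]
orientation: [3.088, 0.574, 0.001]
contact_force: [1.1, -2.4, 6.9]
grip_width: 0.49
[ 0.51132734 -0.22796797  0.05741927] [-0.66971287 -0.45063296  0.04408415]
```

```bash
python3 -m handwheel '{"rotation":[[0,0,0],[0,0,0],[0,0,0],[0,0,0],[0,0,0.05],[0,0,0.1],[0,0,0.137],[0,0,0.137],[0,0,0.137],[0,0,0.137],[0,0,0.137],[0,0,0.137],[0,0,0.137],[0,0,0.137],[0,0,0.137],[0,0,0.137]],"travel":[[0,0,2],[0,0,7],[0,0,13],[0,0,18],[0,4,18],[1,10,18],[1.9,16,18],[1.9,21,17],[1.9,23.8,12],[1.9,23.8,7],[1.9,23.8,2],[1.9,23.8,-1],[1.9,23.8,-2.2],[1.9,23.8,-2.5],[1.9,23.8,-2.5],[1.9,23.8,-2.5]],"hand":[3.5,3.5,3.5,3.5,3.5,3.5,3.5,3.5,3.5,3.5,3.5,3.5,3.5,3.5,3.5,3.5]}'
```

```text
clock: 18.95
tool_pos: [0.5309, 0.0098, 0.0327]
orientation: [3.041, 0.784, 0.003]
contact_force: [0.1, -0.3, -5.0]
grip_width: 0.487
```

```bash
python3 -m handwheel '{"rotation":[[0,0,0],[0,0,0]],"travel":[[0,0,-0.1],[0,0,-0.15]],"hand":[3.5,3.5]}'
python3 -m handwheel '{"rotation":[[0,0,0],[0,0,0],[0,0,0],[0,0,0],[0,0,0],[0,0,0],[0,0,0],[0,0,0],[0,0,0],[0,0,0]],"travel":[[0,0,0],[0,0,0],[0,0,0],[0,0,3],[0,0,8],[-4,2,13],[-8,4,18],[-12,8,22],[-13,11,23],[-13,11,23]],"hand":[5.5,6.5,7,7,7,7,7,7,7,7]}'
python3 - <<'E'
from h import *
c=cap('wrist')
cv2.imwrite('pics/l.png',cv2.resize(c['image'],(800,600),interpolation=cv2.INTER_CUBIC)[:,:,::-1])
E
```

```text
clock: 19.2
tool_pos: [0.5307, 0.0099, 0.0314]
orientation: [3.041, 0.784, 0.003]
contact_force: [-3.1, 0.6, 9.7]
grip_width: 0.485
clock: 20.45
tool_pos: [0.3996, 0.1218, 0.2619]
orientation: [3.04, 0.79, 0.006]
contact_force: [0.5, -0.2, -0.4]
grip_width: 0.763
```

View pics/l.png

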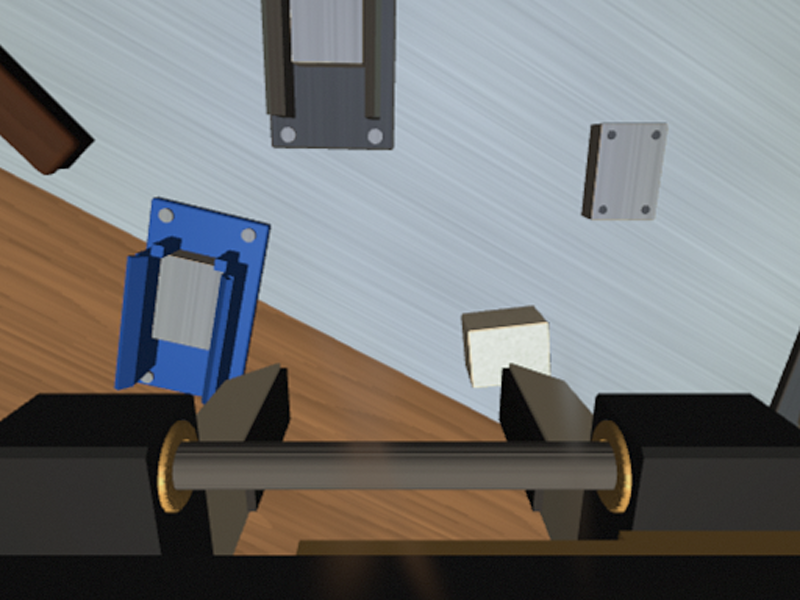

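The die lies flat at (625,170). The dark holder is partly out of view at the top, so I'm shifting for a full view.

```bash
python3 -m handwheel '{"rotation":[[0,0,0],[0,0,0],[0,0,0],[0,0,0]],"travel":[[4,2.5,2],[8,5,4],[8.5,7,5],[8.5,7,5]],"hand":[8.5,8.5,8.5,8.5]}'
python3 - <<'E'
from h import *
c=cap('wrist')
cv2.imwrite('pics/m.png',cv2.resize(c['image'],(800,600),interpolation=cv2.INTER_CUBIC)[:,:,::-1])
E
```

```text
clock: 21.0
tool_pos: [0.4861, 0.1898, 0.3089]
orientation: [3.042, 0.785, -0.002]
contact_force: [0.6, -0.3, -0.4]
grip_width: 0.925
```

View pics/m.png

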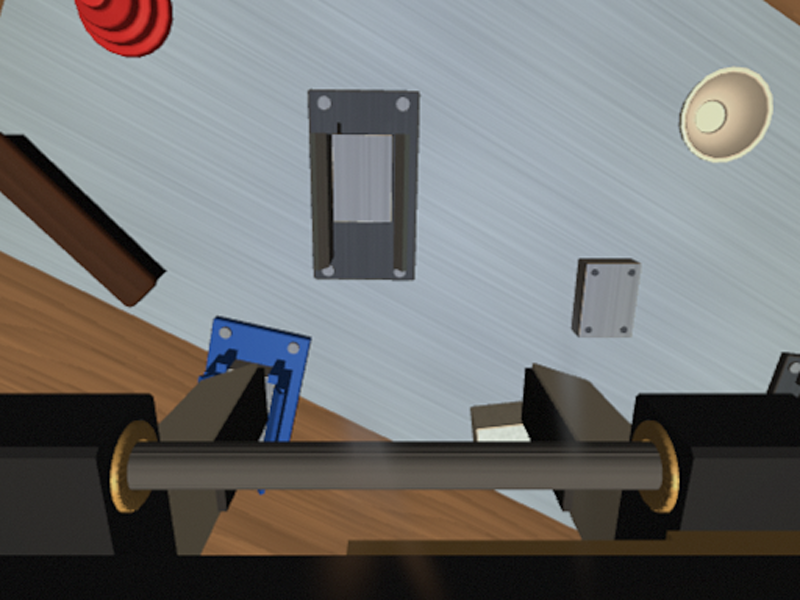

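The full holder is in view: base corners (308,90), (419,93), (414,279), (314,279) and the lower half spanning (332..392, 134..221). The mouth faces down in the image. The die is at (608,298).

```bash
python3 - <<'E'
from h import *
c=last('wrist');s=.64;g=cv2.cvtColor(c['image'],cv2.COLOR_RGB2GRAY)
P=np.array([onz(c,(u*s,v*s),.01)[:2] for u,v in [(308,90),(419,93),(414,279),(314,279)]])
f=(P[0]+P[1])/2;n=(P[2]+P[3])/2;d=f-n;L=np.linalg.norm(d);e=d/L
print('holder L',L,np.linalg.norm(P[0]-P[1]),np.linalg.norm(P[2]-P[3]),'yaw',np.degrees(np.arctan2(e[1],e[0])),'origin',(f+n)/2+.01*e)
def rect(x0,y0,x1,y1,z,th=None):
    x0,y0,x1,y1=[int(v*s) for v in (x0,y0,x1,y1)]
    b=cv2.GaussianBlur(g[y0:y1,x0:x1],(3,3),0)
    t,b=cv2.threshold(b,th or 0,255,cv2.THRESH_BINARY+(0 if th else cv2.THRESH_OTSU))
    cn=max(cv2.findContours(b,cv2.RETR_EXTERNAL,cv2.CHAIN_APPROX_NONE)[0],key=cv2.contourArea)
    Q=np.array([onz(c,p[0]+[x0,y0],z)[:2] for p in cn])*1000
    print(t,cv2.minAreaRect(Q.astype(np.float32)),cv2.boundingRect(cn))
rect(320,115,405,240,.032)
# die via its dots
D=np.array([onz(c,(u*s,v*s),.022)[:2] for u,v in [(595,272),(631,273),(624,330),(588,330)]])
print('die centre by dots',D.mean(0),'yaw',np.degrees(np.arctan2(*((D[0]+D[1]-D[2]-D[3])[::-1]))))
K=np.array([onz(c,(u*s,v*s),.022)[:2] for u,v in [(581,260),(640,261),(632,337),(578,336)]])
print('corners',K.mean(0),np.linalg.norm(K[0]-K[1]),np.linalg.norm(K[1]-K[2]),np.linalg.norm(K[3]-K[2]),np.degrees(np.arctan2(*((K[0]+K[1]-K[2]-K[3])[::-1]))))
E
```

```text
holder L 0.14777799451611948 0.08466617252489739 0.08463846940404124 yaw 28.068612696885108 origin [0.5188548  0.23484931]
102.0 ((518.834228515625, 235.31617736816406), (64.8407211303711, 44.084686279296875), 28.796009063720703) (9, 13, 38, 57)
die centre by dots [0.52957517 0.00801215] yaw 29.216129181577678
corners [0.5305702  0.01051146] 0.04809876319704632 0.0661864557533056 0.046056773418182095 31.856963229825734
```

Die at (0.530,0.010), yaw 29°. Holder origin is (0.519,0.235), yaw about 28.6°, with the lower half measuring 64.8x44. I'm regrasping the die by its ends with a tool yaw turn of +90°.

```bash
python3 -m handwheel '{"rotation":[[0,0,0.175],[0,0,0.35],[0,0,0.524],[0,0,0.698],[0,0,0.873],[0,0,1.047],[0,0,1.222],[0,0,1.396],[0,0,1.571],[0,0,1.571],[0,0,1.571],[0,0,1.571],[0,0,1.571],[0,0,1.571],[0,0,1.571]],"travel":[[0.5,-2,-1],[1,-4,-2],[1.5,-6.5,-3],[2,-9,-5],[2.5,-11,-7],[3,-13,-9],[3.5,-15,-11],[4,-17,-14],[4.37,-18,-17],[4.37,-18,-21],[4.37,-18,-25],[4.37,-18,-27],[4.37,-18,-27.9],[4.37,-18,-27.9],[4.37,-18,-27.9]],"hand":[9.1,9.1,9.1,9.1,9.1,9.1,9.1,9.1,9.1,9.1,9.1,9.1,9.1,9.1,9.1]}' 40
python3 -m handwheel '{"rotation":[[0,0,0],[0,0,0],[0,0,0],[0,0,0]],"travel":[[0,0,0],[0,0,0],[0,0,0],[0,0,0]],"hand":[5.5,5.5,5.5,5.5]}'
python3 -c "
from h import *
s=state();print(s['joints'],s['wrist_torque'])
R=cv2.Rodrigues(s['orientation'])[0];print(R[:,1],R[:,2],np.degrees(np.arctan2(R[1,1],R[0,1])))"
```

```text
clock: 22.92
tool_pos: [0.5293, 0.0097, 0.0319]
orientation: [1.596, 2.704, 0.001]
contact_force: [0.7, 0.3, -0.3]
grip_width: 0.99
clock: 23.42
tool_pos: [0.5291, 0.0101, 0.0313]
orientation: [1.596, 2.705, 0.001]
contact_force: [0.4, 1.3, 1.8]
grip_width: 0.701
[-1.25895560e-01  6.27274005e-01  1.75932342e+00  9.20988190e-05
  7.54171150e-01 -6.30935130e-01] [ 0.11323752 -0.20496111  0.00826001]
[8.75187503e-01 4.83783362e-01 7.02654088e-04] [ 8.25477688e-04 -4.09148196e-05 -9.99999658e-01] 28.932800147746978
```

```bash
python3 -m handwheel '{"rotation":[[0,0,0],[0,0,0],[0,0,0],[0,0,0],[0,0,0],[0,0,0],[0,0,0],[0,0,0],[0,0,-0.005],[0,0,-0.005],[0,0,-0.005],[0,0,-0.005]],"travel":[[0,0,3],[0,0,8],[-0.5,4,12],[-1,9,12],[-2,14,12],[-3,18,12],[-3.22,21.3,12],[-3.22,21.3,11],[-3.22,21.3,8],[-3.22,21.3,5],[-3.22,21.3,4],[-3.22,21.3,3.9]],"hand":[5.5,5.5,5.5,5.5,5.5,5.5,5.5,5.5,5.5,5.5,5.5,5.5]}'
python3 -m handwheel '{"rotation":[[0,0,0],[0,0,0],[0,0,0]],"travel":[[0,0,-0.25],[0,0,-0.5],[0,0,-0.6]],"hand":[5.5,5.5,5.5]}'
python3 - <<'E'
from h import *
c=cap('side')
u,v=proj(c,[[.51,.23,.05]])[0].astype(int)
cv2.imwrite('pics/n.png',cv2.resize(c['image'][max(v-45,0):v+30,u-50:u+50],(640,480),interpolation=cv2.INTER_CUBIC)[:,:,::-1])
E
```

```text
clock: 24.92
tool_pos: [0.4958, 0.2222, 0.069]
orientation: [-1.603, -2.7, 0.004]
contact_force: [-1.1, 0.1, -6.0]
grip_width: 0.702
clock: 25.3
tool_pos: [0.4971, 0.2229, 0.0648]
orientation: [1.602, 2.701, 0.001]
contact_force: [-1.7, -2.0, 4.1]
grip_width: 0.706
```

View pics/n.png

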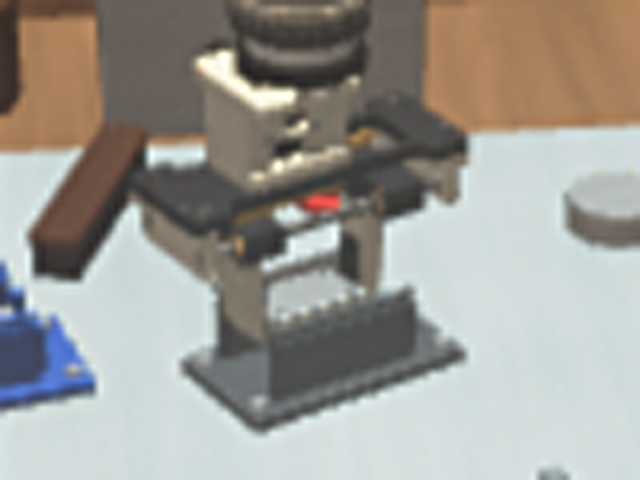

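The die is between the guides and bearing on the lower half (force went from -6 to +4 N). I'm opening slightly so it settles, then pushing it home with the rear finger.

```bash
python3 -m handwheel '{"rotation":[[0,0,0],[0,0,0],[0,0,0]],"travel":[[0,0,0],[0,0,0.1],[0,0,0.1]],"hand":[7,7,7]}'
python3 -m handwheel '{"rotation":[[0,0,0],[0,0,0],[0,0,0],[0,0,0],[0,0,0],[0,0,0],[0,0,0],[0,0,0]],"travel":[[0.26,0.14,0],[0.53,0.29,0],[0.8,0.43,0],[1.05,0.57,0],[1.3,0.72,0],[1.58,0.86,0],[1.84,1,0],[1.84,1,0]],"hand":[7,7,7,7,7,7,7,7]}'
```

```text
clock: 25.72
tool_pos: [0.4969, 0.2231, 0.0654]
orientation: [1.603, 2.701, 0.001]
contact_force: [-0.3, -1.0, 0.3]
grip_width: 0.763
clock: 26.72
tool_pos: [0.5156, 0.2333, 0.065]
orientation: [1.603, 2.701, 0.002]
contact_force: [-0.6, -0.6, 0.0]
grip_width: 0.762
```

```bash
python3 -m handwheel '{"rotation":[[0,0,0],[0,0,0],[0,0,0],[0,0,0]],"travel":[[0.18,0.1,0],[0.35,0.19,0],[0.44,0.24,0],[0.44,0.24,0]],"hand":[7,7,7,7]}'
```

```text
clock: 27.22
tool_pos: [0.5196, 0.2355, 0.065]
orientation: [1.603, 2.702, 0.001]
contact_force: [-1.3, -0.2, 0.2]
grip_width: 0.763
```

```bash
python3 -m handwheel '{"rotation":[[0,0,0],[0,0,0],[0,0,0],[0,0,0]],"travel":[[0.09,0.05,0],[0.18,0.1,0],[0.18,0.1,0],[0.18,0.1,0]],"hand":[7,7,7,7]}'
python3 -m handwheel '{"rotation":[[0,0,0],[0,0,0],[0,0,0]],"travel":[[0.06,0.03,0],[0.12,0.06,0],[0.12,0.06,0]],"hand":[7,7,7]}'
```

```text
clock: 27.72
tool_pos: [0.5214, 0.2365, 0.065]
orientation: [1.603, 2.701, 0.001]
contact_force: [-1.6, -0.8, -0.8]
grip_width: 0.761
clock: 28.1
tool_pos: [0.5216, 0.2366, 0.0649]
orientation: [-1.602, -2.701, 0.003]
contact_force: [-4.3, -3.7, 1.5]
grip_width: 0.762
```

```bash
python3 -m handwheel '{"rotation":[[0,0,0],[0,0,0],[0,0,0]],"travel":[[0.06,0.03,0],[0.12,0.07,0],[0.12,0.07,0]],"hand":[7,7,7]}'
python3 -m handwheel '{"rotation":[[0,0,0],[0,0,0],[0,0,0],[0,0,0],[0,0,0],[0,0,0],[0,0,0]],"travel":[[-0.35,-0.2,0],[-0.35,-0.2,0],[-0.35,-0.2,4],[-2,-1,10],[-6,-4,16],[-10,-7,22],[-10,-7,22]],"hand":[7.5,8,8,8,8,8,8]}'
python3 - <<'E'
from h import *
c=cap('side')
u,v=proj(c,[[.51,.23,.05]])[0].astype(int)
t=cap('wrist');tt=t['image']
u2,v2=proj(t,[[.5188,.235,.054]])[0].astype(int);print(u2,v2)
cs=[]
for (w0,u0,v0) in ((c['image'],u,v),(tt,u2,v2)):
    y=max(v0-60,0);x=max(min(u0-80,352),0);cs.append(cv2.resize(w0[y:y+120,x:x+160],(400,300),interpolation=cv2.INTER_CUBIC));print(x,y)
a=cv2.resize(cap('top')['image'],(400,300))
k=proj(c,[[.49,-.23,.08]])[0].astype(int)
b=cv2.resize(c['image'][k[1]-60:k[1]+60,k[0]-80:k[0]+80],(400,300))
cv2.imwrite('pics/o.png',np.vstack([np.hstack(cs),np.hstack([a,b])])[:,:,::-1])
E
```

```text
clock: 28.48
tool_pos: [0.5217, 0.2368, 0.0648]
orientation: [-1.601, -2.7, 0.007]
contact_force: [-7.5, -4.6, 4.2]
grip_width: 0.761
clock: 29.35
tool_pos: [0.4234, 0.1672, 0.2882]
orientation: [1.601, 2.698, 0.006]
contact_force: [0.2, 0.1, 0.3]
grip_width: 0.872
356 150
170 94
276 90
```

View pics/o.png

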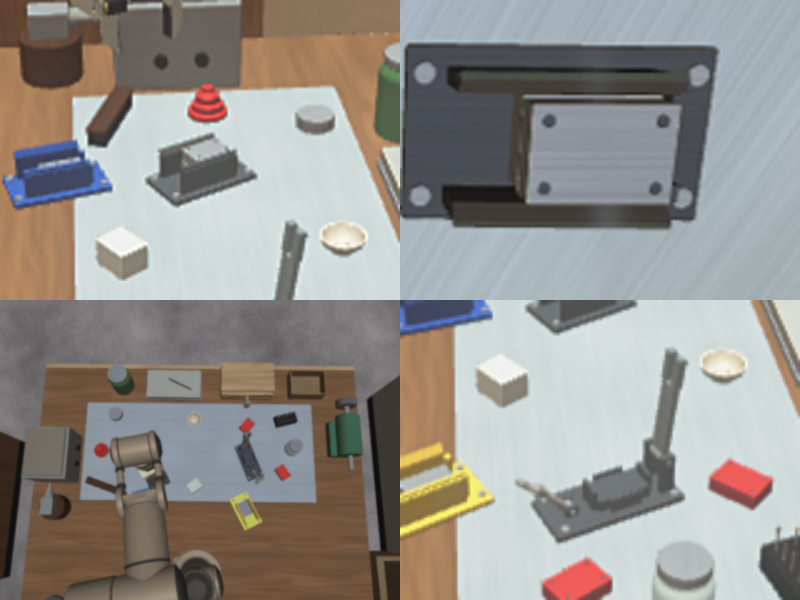

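The die sits between the guides, up against the stops. The strap is up, the bolt is out and the bystanders look unmoved. A numeric check of the die pose against home follows.

```bash
python3 - <<'E'
from h import *
c=last('wrist')
f=lambda u,v:(276+u/2.5,90+v/2.5)
D=np.array([onz(c,f(*p),.054)[:2] for p in [(549,121),(663,121),(655,188),(544,188)]])
print('dots',D.mean(0).round(4),np.degrees(np.arctan2(*((D[1]+D[2]-D[0]-D[3])[::-1]))))
P=np.array([onz(c,f(*p),.01)[:2] for p in [(404,44),(717,47),(694,218),(402,214)]])
d=(P[1]+P[2]-P[0]-P[3])/2;L=np.linalg.norm(d);e=d/L;o=P.mean(0)+.01*e
print('holder',o.round(4),L,np.degrees(np.arctan2(e[1],e[0])))
g=cv2.cvtColor(c['image'],cv2.COLOR_RGB2GRAY)[122:176,470-0:0] if 0 else None
r=D.mean(0)-o;print('rel x,y mm',1000*(r@e),1000*(r@[-e[1],e[0]]))
E
```

```text
dots [0.6769 0.3191] 28.52083915383811
holder [0.6922 0.3304] 0.15030153387858505 27.867386481047017
rel x,y mm -18.82274207998749 -2.810301370816699
```

I forgot to subtract the 400 px panel offset, so I'm redoing it.

```bash
python3 - <<'E'
from h import *
c=last('wrist')
f=lambda u,v:(276+(u-400)/2.5,90+v/2.5)
D=np.array([onz(c,f(*p),.054)[:2] for p in [(549,121),(663,121),(655,188),(544,188)]])
print('dots',D.mean(0).round(4),np.degrees(np.arctan2(*((D[1]+D[2]-D[0]-D[3])[::-1]))))
P=np.array([onz(c,f(*p),.01)[:2] for p in [(404,44),(717,47),(694,218),(402,214)]])
d=(P[1]+P[2]-P[0]-P[3])/2;L=np.linalg.norm(d);e=d/L;o=P.mean(0)+.01*e
print('holder',o.round(4),L,np.degrees(np.arctan2(e[1],e[0])))
r=D.mean(0)-o;print('rel x,y mm',1000*(r@e),1000*(r@[-e[1],e[0]]))
E
```

```text
dots [0.5203 0.2341] 28.520840769918394
holder [0.5185 0.236 ] 0.14894403915757515 27.86385013063024
rel x,y mm 0.6807196860029654 -2.551512551092246
```

```bash
python3 -c "
from h import *
s=state();print(s['clock'],s['tool_pos'],s['contact_force']);print(job.sign_off())"
```

```text
29.5 [0.42427089 0.16773281 0.28662855] [-0.19720021 -0.56767314 -0.63590765]
the job is handed in; nothing more can be done
None
```

I did every step in the order asked and handed the job in at 29.5 s. No verdict came back.

- **Clamp:** I backed the wing nut off to about 1.95 rad and swung the bolt out to about 0.75 rad. I lifted the strap upright, about vertical by eye; I did not measure its angle.
- **Die half:** I set it flat on the clear bench and let go. I then took it by its ends, laid it about 25 mm short of the stops, and pushed it until it stopped moving at about 9 N.

**Last checks:**
- **Along the slide:** the die centre is within about 1 mm of home.
- **Angle:** it is within about 1° of the holder's.
- **Sideways:** the die sits 1.6 to 2.6 mm towards the holder's -y guide. My two measurements of the holder disagree by about 1 mm, and this is within the guide play of about ±2.5 mm. I did not nudge it to centre.
- **Height:** when I laid the die down, the tool read about 1.5 mm higher than expected. The die looked flat between the guides afterwards, but I did not measure its final height.
- **Bench and arm:** the bolt was still swung out, the strap was up and the bystanders in view looked unmoved. The arm was clear and touching nothing.

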